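# Clear the tins and undo the mister's one-way cap

### The arm

A 6-joint arm with a two-finger parallel gripper is mounted at the origin on the work surface. World frame = base frame: x ahead of the robot, y to its left, z up, the work surface at z = 0. Lengths are in mm, angles in rad, forces in N, time in s.
With the tool pointing down it reaches from about 425 to 950 mm from the base axis. Payload 14.7 kg.
Tool frame: the origin (TCP) lies midway between the tips of the shut fingers; the grasp point (between the pads) lies 19 mm behind it; z points along the fingers, y is the line along which they close (so a half turn about z gives the same grasp; the last joint's range is limited). The gripper opens to 85 mm and grips with 20 to 120 N. Pads are 22 mm wide; open, the fingers measure 114 mm over their backs; the gripper's body (76 mm by 85 mm) begins 54 mm behind the grasp point. The pads swing forward as they close: fully open they stand 13 mm farther back than shut.
Start: joints at [1.167, 0.48, 1.596, -0, 1.065, -0.047], TCP at [227.006, 609.065, 231.297] pointing down, gripper open.
Joint ranges: [-2.75, 2.75], [-0.82, 2.05], [0.23, 2.67], [-1.56, 4.7], [0.09, 2.69], [-2.92, 2.92]. Speed limits (rad/s): [1.89, 1.89, 2.39, 3.01, 3.01, 3.01].

### API

Orientations are given as a 3x3 rotation matrix whose columns are the frame's x, y, z axes.
In Python, from cell import get_state, vision, workorder gives the robot as it stands.
- The arm moves only by the tool arm_command, never from a script. Its arguments are lists of equal length, an entry for each row: "rotation": the turn, a rotation vector about the tool's x, y, z in degrees, a list of three; "translation": the shift along the tool's x, y, z in mm, a list of three; "gripper": the finger opening in mm, from 0 to 85.4. A call has 1 to 10 rows; each row is the pose to reach, as a shift and turn from the pose commanded when the call began, along the tool's axes at that moment; what a row does not reach only later rows make up. A row lasts 1/8 s, in which the tool goes at most 62.5 mm and 10.7 degrees, less where a joint would pass 70% of its speed; a pose out of reach is approached as far as the arm can. A call with a gripper value outside its range is refused whole. The fingers move at their own pace and stop on an object; the grip force is fixed at half the most. Time passes only in rows, so rows that repeat a pose let the fingers close. It gives the time, the measured TCP pose, the force, the opening and the grip force at its end, in the units of the state.
- get_state(): the state, without advancing time (a new reading comes with each control period).
- vision.get_image(name): name is "scene" or "top"; returns a dict with "img" (420x560x3 uint8, red, green, blue), "fx", "fy", "cx", "cy" (pixels), "position" and "attitude" of the camera in the world. Camera axes: x right, y down, z forward; pixel columns grow to the right and rows downward; lengths in mm; the calibration is good to about 2 mm. A picture is of the moment at which its call begins. There is no depth.
- workorder.close_job(): hands the job in; it is judged then, once.
The state is a dict: "clock": time; "joint_pos": joint angles; "qvel": joint speeds; "effort": joint torques, N m; "tcp_pos": TCP position; "ee_rot": TCP orientation; "ft_force": force on the tool from outside, world axes, zero at the start; "wrist_torque": the same for the moment, N m; "grip_width": finger opening in mm; "grasp_force": force on a finger pad.
Only numpy, scipy, OpenCV 4.12 (cv2) and the standard library are available. Lean on these libraries where they do the work, as an engineer would, in place of code of your own. Each camera call takes 0.05 s, during which the arm holds its last target. There are 200 camera calls.

### The job

Make room around the mister by stacking the two plant-feed tins that stand beside it squarely onto the third tin, all edges in line. Then undo the mister's black filler cap, which loosens in one direction only with nothing to show which (try gently both ways), and lift it straight off. Finish still holding the cap upright in the gripper, about 10 cm above its seat and over the mister, with nothing else supporting it, and leave the pot, dish, dibber and trowel in their slots.

Things in the scene. Friction and masses are not known exactly. Their poses are not given: they have to be found in the camera images.
- mister: Clear plastic plant mister, held immovably on the shelf by a spring clip: round tank 80 mm diameter, 72 mm high, with a grey collar of 74 mm outer diameter on top (top of the collar 86 mm above the shelf). A small spout sticks out 68 mm along its -x, the clip 53 mm along its +x. Origin at the centre of its underside on the shelf, z up.
- cap: Black round ribbed cap seated in the mister's collar, on its axis: grip 40 mm diameter, 50 mm high, 50 g, top 36 mm above the collar (seated: underside 72, top 122 mm above the shelf). Origin at the centre of its underside, z up its axis. Three foot lugs lock under the collar; locked, its x is within 0.04 rad of the mister's x. Nothing shows which way it loosens; this differs from start to start.
- cap_top (a point): Centre of the cap's top, axes as the cap. Turned 60 degrees (50 to 70) from locked the loosening way, the cap is free and lifts straight off; it does not climb, and stops at about 80. The wrong way it stops after about 0.2 rad (0.1 to 0.35), still locked: the wrist feels a twist of 0.15 N m or more and the fingers slip. It turns nearly freely between stops; grip with 20 to 30 N.
- tin_base: closed rectangular metal plant-feed tin, 80 (its x) x 50 (its y) x 40 high (z) mm, 150 g, flat lid; origin at the centre of its underside; this is the one standing alone, well to the robot's right of the mister, the foot of the column.
- tin_a: closed rectangular metal plant-feed tin, 80 (its x) x 50 (its y) x 40 high (z) mm, 150 g, flat lid; origin at the centre of its underside; stands on the mister's left (+y) side, its centre about 115 mm from the mister's axis. Either tin may go on first.
- tin_b: closed rectangular metal plant-feed tin, 80 (its x) x 50 (its y) x 40 high (z) mm, 150 g, flat lid; origin at the centre of its underside; stands on the mister's right (-y) side, its centre about 115 mm from the mister's axis.
- pot: Bystander: blue glazed pot, 90 mm across, 80 high, in a slot at the shelf's far edge; origin under its centre.
- dish: Bystander: white ceramic dish, 110 mm across, 20 high, in a slot; origin under its centre.
- dibber: Bystander: beech T-handled dibber lying in a slot, 160 mm long along its x, 20 high; origin on its underside.
- trowel: Bystander: aluminium trowel lying in a slot, 190 mm long along its x, 20 high; origin on its underside.
Things that resemble listed ones, but are neither listed nor needed, are in the scene too. What is meant by the cap is not red, turquoise or yellow, and is the smaller of those in its own colour.

How it is judged (in metres and radians):
On the way, in this order (a step that is already met when the one before it is completed fails the run):
1. both tins stand squarely on the third, let go (((z of tin_a in the frame of tin_base between 0.034 and 0.046 m and horizontal distance between tin_a and tin_base below 0.01 m and angle between the x axis of tin_a and the x axis of tin_base, either way round below 0.15 rad and angle between each of tin_a, tin_b's own z axis and vertical below 0.1 rad and z of tin_b in the frame of tin_a between 0.034 and 0.046 m and horizontal distance between tin_b and tin_a below 0.01 m and angle between the x axis of tin_b and the x axis of tin_a, either way round below 0.15 rad) or (z of tin_b in the frame of tin_base between 0.034 and 0.046 m and horizontal distance between tin_b and tin_base below 0.01 m and angle between the x axis of tin_b and the x axis of tin_base, either way round below 0.15 rad and angle between each of tin_b, tin_a's own z axis and vertical below 0.1 rad and z of tin_a in the frame of tin_b between 0.034 and 0.046 m and horizontal distance between tin_a and tin_b below 0.01 m and angle between the x axis of tin_a and the x axis of tin_b, either way round below 0.15 rad)) and linear speed of each of tin_base, tin_a, tin_b below 0.02 m/s and angle between tin_base's own z axis and vertical below 0.1 rad and height (world z) of tin_base below 0.006 m and contact force between the fingers and tin_base below 0.3 N and contact force between the fingers and tin_a below 0.3 N and contact force between the fingers and tin_b below 0.3 N), for 0.2 s.
2. the cap is lifted off the mister in the gripper (z of cap in the frame of mister above 0.132 m and horizontal distance between cap and mister below 0.06 m and contact force between the fingers and cap above 2 N), for 0.2 s.
At the end, for the whole second after the job is handed in: Tins in one column at rest (each within 10 mm and 0.15 rad of the one below, either order), not touched by the robot; cap held by the fingers, still, upright within 0.3 rad, 60 to 168 mm above its seat, within 60 mm of the mister's axis, touching neither mister nor tins (all of step 1 and all of step 2 and z of cap in the frame of mister below 0.24 m and angle between cap's own z axis and vertical below 0.3 rad and linear speed of cap below 0.03 m/s and contact force between cap and mister below 0.1 N and contact force between cap and tin_base below 0.1 N and contact force between cap and tin_a below 0.1 N and contact force between cap and tin_b below 0.1 N); the arm keeps its last pose, push and grip.
It fails at once if the pot is moved more than 25 mm or tipped (distance of pot from where it was at the start of the episode above 0.025 m or angle between pot's own z axis and vertical above 0.3 rad).
It fails at once if the dish is moved more than 25 mm or tipped (distance of dish from where it was at the start of the episode above 0.025 m or angle between dish's own z axis and vertical above 0.3 rad).
It fails at once if the dibber is moved more than 25 mm or tipped (distance of dibber from where it was at the start of the episode above 0.025 m or angle between dibber's own z axis and vertical above 0.3 rad).
It fails at once if the trowel is moved more than 25 mm or tipped (distance of trowel from where it was at the start of the episode above 0.025 m or angle between trowel's own z axis and vertical above 0.3 rad).
It also fails if it takes over 70 s, if anything falls off the work surface, if the arm or the gripper's body presses on something with over 40 N, if the wrist force passes 120 N, or if a joint passes its speed limit or range.

## Working session

There is one attempt and no reset: what is moved stays moved. The work goes in short steps, Python scripts to look and compute and a tool call to move; the robot and the scene stay as the last step left them, time stands still between calls to the robot, and variables do not carry over. Pictures are saved under pics/ and viewed, at most 10 in all, crops included, and the job is handed in when it is done.

Besides the shell and the picture viewer there is one more tool, called as name(argument=value, ...) on one line, values as JSON. arm_command: Moves the arm, as the interface text tells. Its arguments: {"type":"object","properties":{"rotation":{"type":"array"},"translation":{"type":"array"},"gripper":{"type":"array"}},"required":["rotation","translation","gripper"]}

```bash
mkdir -p pics; cat > h.py <<'E'
import numpy as np,cv2,json
from cell import get_state,vision,workorder
def snap(n,f):
    d=vision.get_image(n); cv2.imwrite('pics/'+f+'.png',cv2.cvtColor(d['img'],cv2.COLOR_RGB2BGR))
    json.dump({k:np.asarray(v).tolist() for k,v in d.items() if k!='img'},open(f'pics/{f}.json','w')); return d
def px2w(f,pts,z):
    d=json.load(open(f'pics/{f}.json'));R=np.array(d['attitude']);p=np.array(d['position'])
    o=[]
    for u,v in pts:
        r=R@np.array([(u-d['cx'])/d['fx'],(v-d['cy'])/d['fy'],1]);o.append(p+r*(z-p[2])/r[2])
    return np.array(o)
def w2px(f,P):
    d=json.load(open(f'pics/{f}.json'));R=np.array(d['attitude']);p=np.array(d['position'])
    c=(np.atleast_2d(P)-p)@R;return np.c_[c[:,0]/c[:,2]*d['fx']+d['cx'],c[:,1]/c[:,2]*d['fy']+d['cy']]
E
python3 - <<'E'
from h import *
for n in('scene','top'):
    d=snap(n,n+'0');print(n,d['position'],np.round(d['attitude'],3).tolist(),d['fx'])
s=get_state();print(s)
a=cv2.imread('pics/scene0.png');b=cv2.imread('pics/top0.png')
E
```

```text
scene [1021.17512711  568.17692921 1164.94221198] [[-0.761, 0.538, -0.362], [0.649, 0.634, -0.421], [0.003, -0.555, -0.832]] 515.5523324162526
top [466.78502422  12.34493157 957.03260203] [[-0.024, -0.993, 0.113], [-1.0, 0.023, -0.01], [0.007, -0.113, -0.994]] 409.49341756532345
{'clock': 0.1, 'joint_pos': array([ 1.16738559e+00,  4.80764221e-01,  1.59681091e+00,  9.22702834e-06,
        1.06505433e+00, -4.66085764e-02]), 'qvel': array([-0.00150044, -0.00194495,  0.00140495,  0.00147632, -0.00014296,
        0.00078981]), 'effort': array([ 2.24333030e-04, -9.52259874e+01, -4.31037354e+01, -7.81604831e-05,
        5.43612958e-03,  3.41227565e-05]), 'tcp_pos': array([226.87609395, 608.74426234, 230.73971343]), 'ee_rot': array([[-9.37016978e-01,  3.49283569e-01, -4.14430840e-04],
       [ 3.49283811e-01,  9.37016497e-01, -9.50412111e-04],
       [ 5.63652001e-05, -1.03530627e-03, -9.99999462e-01]]), 'ft_force': array([ 0.72737725, -0.67329114, -0.25044692]), 'wrist_torque': array([ 0.00685901, -0.01596529,  0.02867708]), 'grasp_force': 0.0, 'grip_width': 85.42002855707418}
```

View pics/scene0.png

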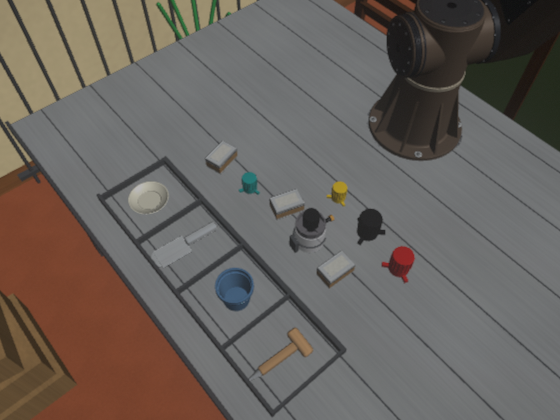

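View pics/top0.png

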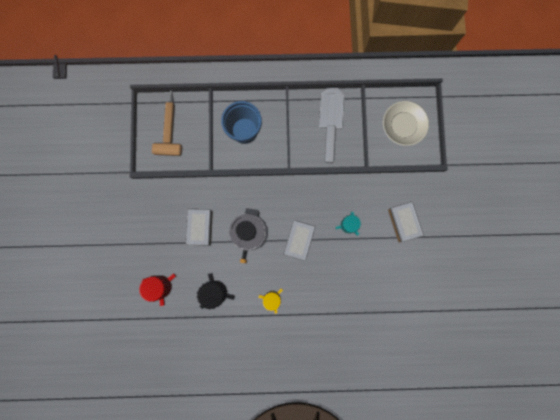

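The scene view has tins at (336,270), (287,204) and (221,156), matching the top view's (198,227), (299,240) and (406,222). The base is the lone one on the robot's right, at (406,222).

There are two black cap candidates in the top view: the round one in the grey collar at (246,231), and a larger black one with handles at (212,294). The first fits, as it is smaller and sits on the mister. I'll confirm it in a crop.

```bash
python3 - <<'E'
from h import *
b=cv2.imread('pics/top0.png')
cv2.imwrite('pics/c1.png',cv2.resize(b[200:312,176:326],None,fx=5.3,fy=5.3,interpolation=cv2.INTER_CUBIC))
cv2.imwrite('pics/c2.png',cv2.resize(b[197:249,380:432],None,fx=8,fy=8,interpolation=cv2.INTER_CUBIC))
E
```

```text
(no output)
```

View pics/c1.png

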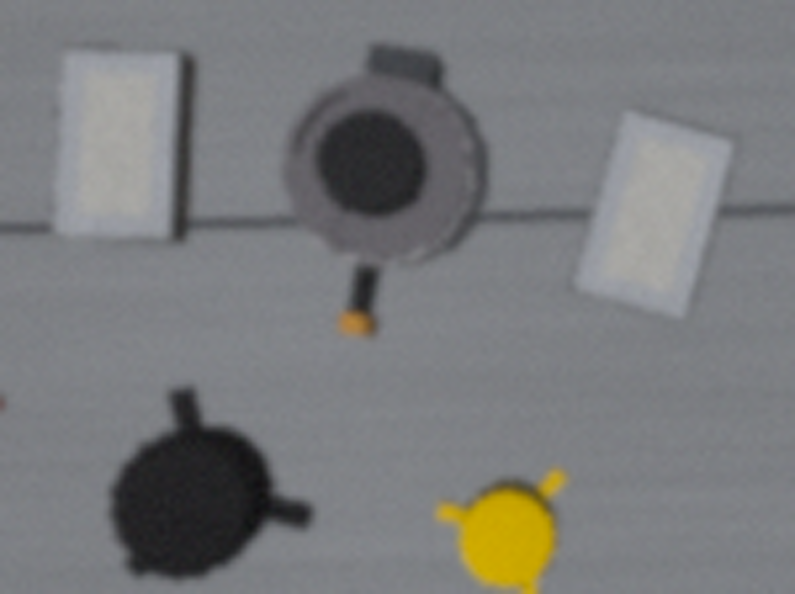

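View pics/c2.png

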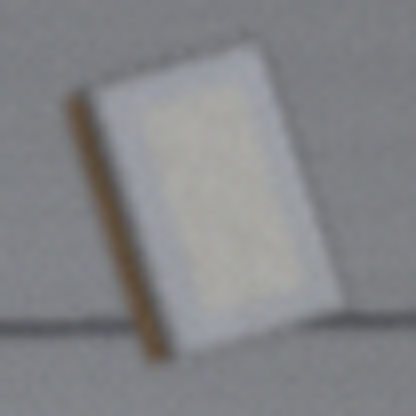

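The crop confirms it: the 40 mm black cap sits in the grey collar at crop (372,162), and the black thing at (190,500) is larger and stands apart. Tin top corners are readable in both crops.

```bash
cat >> h.py <<'E'
def tin(f,c,x0,y0,s,z=40):
    P=px2w(f,[(x0+(u+.5)/s-.5,y0+(v+.5)/s-.5) for u,v in c],z)[:,:2]
    (cx,cy),(w,h),a=cv2.minAreaRect(P.astype(np.float32))
    e1=P[3]-P[0]+P[2]-P[1]; e2=P[1]-P[0]+P[2]-P[3]
    return P.mean(0).round(1),'yawlong',np.degrees(np.arctan2(-e1[1],-e1[0])).round(1),'yawshort',np.degrees(np.arctan2(e2[1],e2[0])).round(1),'len',round(np.linalg.norm(e1)/2,1),round(np.linalg.norm(e2)/2,1)
def togo(x,y,z,ydeg):
    # shift in tool axes and turn about tool z so tool y axis has world yaw ydeg (mod 180)
    s=get_state();R=s['ee_rot'];t=R.T@(np.array([x,y,z])-s['tcp_pos'])
    cur=np.degrees(np.arctan2(R[1,1],R[0,1])); d=(ydeg-cur+90)%180-90
    print('shift',t.round(1),'toolz turn',round(-d,1),'j6',s['joint_pos'][5].round(2),'tilt',R[:,2].round(4),'tcp',s['tcp_pos'].round(1))
E
python3 - <<'E'
from h import *
print(tin('top0',[(65,50),(187,53),(175,238),(52,236)],176,200,5.3))
print(tin('top0',[(625,110),(733,145),(686,318),(575,287)],176,200,5.3))
print(tin('top0',[(92,90),(258,42),(345,305),(172,357)],380,197,8))
print(px2w('top0',[(176+372.5/5.3-.5,200+162.5/5.3-.5)],122))
print(px2w('top0',[(176+386/5.3-.5,200+168/5.3-.5)],86))
# scene check: tins centres
print(w2px('scene0',[[520,200,40],[520,0,40],[520,-200,40]]))
for p in [(336,268),(286,202),(221,154)]: print(px2w('scene0',[p],40))
print(px2w('scene0',[(312,212)],122))
E
```

```text
(array([532.9, 204.8]), 'yawlong', np.float64(-3.8), 'yawshort', np.float64(-92.5), 'len', np.float64(78.5), np.float64(51.7))
(array([497.9, -20.4]), 'yawlong', np.float64(-17.0), 'yawshort', np.float64(-108.1), 'len', np.float64(76.4), np.float64(48.2))
(array([ 534.4, -263.4]), 'yawlong', np.float64(14.4), 'yawshort', np.float64(-75.0), 'len', np.float64(77.6), np.float64(50.3))
[[517.77415691  90.79492524 122.        ]]
[[517.64104043  88.79453801  86.        ]]
[[338.34283513 259.44038001]
 [285.50784216 208.19617937]
 [238.84969753 162.94285028]]
[[540.78485053 213.33904547  40.        ]]
[[506.09232672 -14.17887979  40.        ]]
[[ 538.60269855 -258.2854586    40.        ]]
[[514.77615059  91.49127255 122.        ]]
```

```bash
python3 - <<'E'
from h import *
togo(533,206,130,86.5)
E
```

```text
shift [-427.5 -270.3  101. ] toolz turn -16.9 j6 -0.05 tilt [-4.e-04 -1.e-03 -1.e+00] tcp [226.9 608.7 230.7]
```

arm_command(rotation=[[0, 0, -2], [0, 0, -4], [0, 0, -6], [0, 0, -8], [0, 0, -10], [0, 0, -12], [0, 0, -14], [0, 0, -16], [0, 0, -16.9], [0, 0, -16.9]], translation=[[-43, -27, 0], [-90, -57, 0], [-138, -87, 0], [-186, -118, 10], [-234, -148, 25], [-282, -178, 45], [-330, -209, 65], [-378, -239, 85], [-427.5, -270, 101], [-427.5, -270, 101]], gripper=[85, 85, 85, 85, 85, 85, 85, 85, 85, 85])

```text
clock: 1.35
tcp_pos: [534.7, 203.4, 128.8]
ee_rot: [[-0.998, 0.066, -0.001], [0.066, 0.998, -0.001], [0.001, -0.001, -1.0]]
ft_force: [-0.0, 0.6, 0.5]
grip_width: 85.1
grasp_force: 0.0
```

```bash
python3 - <<'E'
from h import *
togo(533,206,6,86.5)
E
```

```text
shift [  1.6   2.6 122.8] toolz turn -0.3 j6 -1.19 tilt [-1.5e-03 -9.0e-04 -1.0e+00] tcp [534.7 203.4 128.8]
```

arm_command(rotation=[[0, 0, 0], [0, 0, 0], [0, 0, 0], [0, 0, 0], [0, 0, 0], [0, 0, 0], [0, 0, 0], [0, 0, 0], [0, 0, 0]], translation=[[0, 0, 0], [0, 0, 40], [0, 0, 80], [0, 0, 110], [0, 0, 124], [0, 0, 124], [0, 0, 124], [0, 0, 124], [0, 0, 124]], gripper=[85, 85, 85, 85, 85, 85, 45, 45, 45])

```text
clock: 2.48
tcp_pos: [534.0, 207.0, 7.6]
ee_rot: [[-0.998, 0.062, 0.002], [0.062, 0.998, 0.001], [-0.002, 0.001, -1.0]]
ft_force: [-2.8, 1.5, 10.2]
grip_width: 49.5
grasp_force: 62.1
```

```bash
python3 - <<'E'
from h import *
s=get_state();print(s['grip_width'],s['grasp_force'],s['tcp_pos'])
snap('top','t1');b=cv2.imread('pics/t1.png')
cv2.imwrite('pics/c3.png',cv2.resize(b[190:270,150:270],None,fx=6,fy=6,interpolation=cv2.INTER_CUBIC))
E
```

```text
49.53341030886829 62.05850958824158 [533.9946978  207.04129694   7.63354106]
```

arm_command(rotation=[[0, 0, 0], [0, 0, 0], [0, 0, 0], [0, 0, 0], [0, 0, 0], [0, 0, -3], [0, 0, -6], [0, 0, -9], [0, 0, -12], [0, 0, -15]], translation=[[0, 0, -20], [0, 0, -60], [0, 0, -105], [0, 0, -150], [0, 0, -165], [-3, -50, -165], [-6, -100, -165], [-10, -150, -165], [-13, -200, -165], [-16, -250, -165]], gripper=[45, 45, 45, 45, 45, 45, 45, 45, 45, 45])

```text
clock: 3.78
tcp_pos: [533.1, -45.3, 170.7]
ee_rot: [[-0.98, -0.2, -0.001], [-0.2, 0.98, 0.0], [0.001, 0.0, -1.0]]
ft_force: [0.9, 0.6, -2.0]
grip_width: 49.3
grasp_force: 63.1
```

```bash
python3 - <<'E'
from h import *
togo(534.4,-263.4,120,104.7)
E
```

```text
shift [  42.4 -213.9   50.7] toolz turn -3.1 j6 -1.91 tilt [-8.e-04  1.e-04 -1.e+00] tcp [533.1 -45.3 170.7]
```

arm_command(rotation=[[0, 0, -1], [0, 0, -2], [0, 0, -3], [0, 0, -3.1], [0, 0, -3.1], [0, 0, -3.1], [0, 0, -3.1], [0, 0, -3.1], [0, 0, -3.1]], translation=[[10, -50, 0], [20, -100, 0], [30, -150, 5], [39, -195, 20], [42.5, -214, 40], [42.5, -214, 75], [42.5, -214, 75], [42.5, -214, 75], [42.5, -214, 75]], gripper=[45, 45, 45, 45, 45, 45, 45, 45, 45])

```text
clock: 4.9
tcp_pos: [535.4, -261.8, 97.5]
ee_rot: [[-0.968, -0.252, 0.001], [-0.252, 0.968, -0.001], [-0.001, -0.001, -1.0]]
ft_force: [-1.2, 0.2, -1.9]
grip_width: 49.1
grasp_force: 63.0
```

```bash
python3 - <<'E'
from h import *
snap('scene','s2');togo(534.4,-263.4,47,104.7)
b=cv2.imread('pics/s2.png')
cv2.imwrite('pics/c4.png',cv2.resize(b[100:210,150:300],None,fx=5,fy=5,interpolation=cv2.INTER_CUBIC))
E
```

```text
shift [ 1.4 -1.2 50.5] toolz turn -0.1 j6 -2.33 tilt [ 1.6e-03 -9.0e-04 -1.0e+00] tcp [ 535.4 -261.9   97.5]
```

View pics/c4.png

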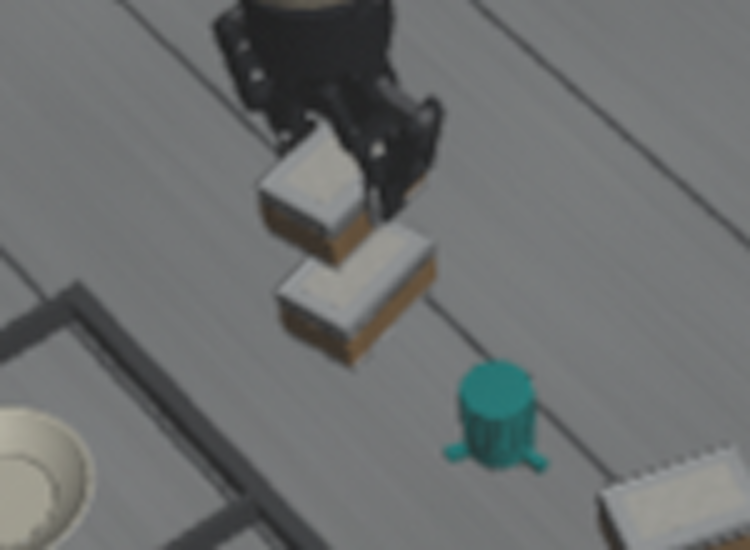

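The held tin hangs above the base. Its top-face corners are at crop (262,188) and (332,236). The base's are at (280,296), (347,332) and (437,245). I'll compare them in world coordinates.

```bash
python3 - <<'E'
from h import *
f=lambda c:[(150+(u+.5)/5-.5,100+(v+.5)/5-.5) for u,v in c]
A=px2w('s2',f([(262,188),(332,236)]),130);B=px2w('s2',f([(280,296),(347,332),(437,245)]),40)
print(A.round(1),B.round(1),(B[0]+B[2])[:2]/2)
print('diff base-held',(B[:2]-A).round(1))
# predicted base corners from top estimate
c,s=np.cos(np.radians(14.6)),np.sin(np.radians(14.6))
for a,b in((40,-25),(40,25),(-40,25)): print(534.4+c*a-s*b,-263.4+s*a+c*b)
E
```

```text
[[ 581.  -271.5  130. ]
 [ 572.5 -220.4  130. ]] [[ 582.  -272.2   40. ]
 [ 568.8 -227.1   40. ]
 [ 491.9 -244.8   40. ]] [ 536.97000297 -258.52164422]
diff base-held [[  1.   -0.7 -90. ]
 [ -3.8  -6.7 -90. ]]
579.4101007753567 -277.5099549323247
566.8066328632009 -229.12449640822615
489.3898992246433 -249.29004506767524
```

arm_command(rotation=[[0, 0, 0], [0, 0, 0], [0, 0, 0], [0, 0, 0], [0, 0, 0], [0, 0, 0], [0, 0, 0]], translation=[[1.6, -2.2, 15], [1.6, -2.2, 32], [1.6, -2.2, 42], [1.6, -2.2, 47], [1.6, -2.2, 49.5], [1.6, -2.2, 50.5], [1.6, -2.2, 50.5]], gripper=[45, 45, 45, 45, 45, 45, 45])

```text
clock: 5.82
tcp_pos: [533.2, -264.3, 47.6]
ee_rot: [[-0.968, -0.251, -0.0], [-0.251, 0.968, 0.0], [0.0, 0.0, -1.0]]
ft_force: [-12.8, 5.9, 36.4]
grip_width: 49.2
grasp_force: 67.8
```

arm_command(rotation=[[0, 0, 0], [0, 0, 0], [0, 0, 0], [0, 0, 0], [0, 0, 0], [0, 0, 0], [0, 0, 0], [0, 0, 0], [0, 0, 0]], translation=[[0, 0, -1], [0, 0, -1], [0, 0, -1], [0, 0, -1], [0, 0, -15], [0, 0, -50], [0, 0, -90], [0, 0, -115], [0, 40, -120]], gripper=[45, 85, 85, 85, 85, 85, 85, 85, 85])

```text
clock: 6.95
tcp_pos: [525.4, -227.6, 168.7]
ee_rot: [[-0.968, -0.249, 0.005], [-0.249, 0.968, -0.003], [-0.004, -0.004, -1.0]]
ft_force: [0.0, 0.0, -1.2]
grip_width: 85.3
grasp_force: 0.0
```

```bash
python3 - <<'E'
from h import *
togo(497.9,-20.4,130,72.5)
E
```

```text
shift [-24.9 207.7  38.1] toolz turn 31.9 j6 -2.28 tilt [ 0.0048 -0.0026 -1.    ] tcp [ 525.4 -227.6  168.7]
```

arm_command(rotation=[[0, 0, 6], [0, 0, 14], [0, 0, 22], [0, 0, 30], [0, 0, 31.9], [0, 0, 31.9], [0, 0, 31.9], [0, 0, 31.9]], translation=[[-5, 40, 0], [-10, 85, 0], [-15, 130, 0], [-20, 175, 10], [-25, 206, 30], [-25, 206, 38], [-25, 206, 38], [-25, 206, 38]], gripper=[85, 85, 85, 85, 85, 85, 85, 85])

```text
clock: 7.95
tcp_pos: [496.6, -20.9, 128.5]
ee_rot: [[-0.954, 0.299, 0.001], [0.299, 0.954, -0.0], [-0.001, 0.0, -1.0]]
ft_force: [0.1, -0.7, -0.3]
grip_width: 85.0
grasp_force: 0.0
```

```bash
python3 - <<'E'
from h import *
togo(497.9,-20.4,6.5,72.5)
snap('scene','s3')
a=cv2.imread('pics/s3.png');b=cv2.imread('pics/scene0.png')
up=lambda i:cv2.resize(i,None,fx=6,fy=6,interpolation=cv2.INTER_CUBIC)
cv2.imwrite('pics/c5.png',np.hstack([up(a[120:205,195:255]),up(b[175:260,255:325])]))
E
```

```text
shift [ -1.    0.8 122. ] toolz turn 0.1 j6 -1.37 tilt [ 1.e-03 -2.e-04 -1.e+00] tcp [496.6 -20.9 128.5]
```

View pics/c5.png

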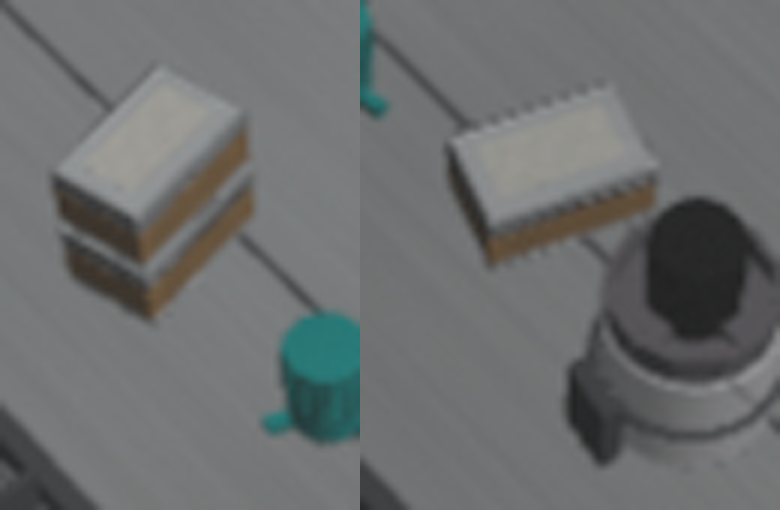

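The left crop shows tin_a standing squarely on the base. Its top corners are (53,180), (135,222), (248,118) and (163,65); the base's foot corners are (70,275), (153,320) and (250,218). On the right, tin_b's lid corners are at (450,145), (490,222), (658,165) and (610,88).

```bash
python3 - <<'E'
from h import *
f=lambda c,x,y:[(x+(u+.5)/6-.5,y+(v+.5)/6-.5) for u,v in c]
A=px2w('s3',f([(53,180),(135,222),(248,118),(163,65)],195,120),80);B=px2w('s3',f([(70,275),(153,320),(250,218)],195,120),0)
print(A.round(1),A.mean(0),'\n',B.round(1),(B[0]+B[2])/2)
C=px2w('scene0',f([(90,145),(130,222),(298,165),(250,88)],255,175),40)
print(C.round(1),C.mean(0))
E
```

```text
[[ 583.1 -272.7   80. ]
 [ 569.3 -228.5   80. ]
 [ 492.2 -244.8   80. ]
 [ 502.5 -296.8   80. ]] [ 536.78024958 -260.71833881   80.        ] 
 [[ 579.4 -280.9    0. ]
 [ 565.4 -233.1    0. ]
 [ 491.8 -253.     0. ]] [ 535.62383516 -266.95395674    0.        ]
[[532.6 -50.5  40. ]
 [545.5  -7.6  40. ]
 [469.4  17.4  40. ]
 [457.8 -28.   40. ]] [501.28520324 -17.16185657  40.        ]
```

```bash
python3 - <<'E'
from h import *
f=lambda c,x,y:[(x+(u+.5)/6-.5,y+(v+.5)/6-.5) for u,v in c]
# brown upper/lower corners of both tins, lid rim thickness assumed 8mm; front, left, right
print(px2w('s3',f([(135,222),(53,182),(248,120)],195,120),72).round(1))
print(px2w('s3',f([(150,277),(66,237),(253,178)],195,120),32).round(1))
print(px2w('s3',f([(140,263),(60,218),(248,160)],195,120),40).round(1))
print(px2w('s3',f([(153,320),(70,275),(250,218)],195,120),0).round(1))
E
```

```text
[[ 566.  -234.3   72. ]
 [ 580.6 -278.    72. ]
 [ 489.  -249.8   72. ]]
[[ 563.8 -232.4   32. ]
 [ 579.6 -277.4   32. ]
 [ 490.2 -249.1   32. ]]
[[ 565.6 -236.5   40. ]
 [ 578.1 -282.6   40. ]
 [ 488.9 -253.8   40. ]]
[[ 565.4 -233.1    0. ]
 [ 579.4 -280.9    0. ]
 [ 491.8 -253.     0. ]]
```

The corners of the two stacked tins agree within about 2 mm. Next is tin_b.

arm_command(rotation=[[0, 0, 0], [0, 0, 0], [0, 0, 0], [0, 0, 0], [0, 0, 0], [0, 0, 0], [0, 0, 0], [0, 0, 0]], translation=[[-1, 0.8, 40], [-1, 0.8, 85], [-1, 0.8, 110], [-1, 0.8, 121], [-1, 0.8, 121], [-1, 0.8, 121], [-1, 0.8, 121], [-1, 0.8, 121]], gripper=[85, 85, 85, 85, 85, 45, 45, 45])

```text
clock: 9.0
tcp_pos: [497.9, -19.7, 7.9]
ee_rot: [[-0.955, 0.298, 0.002], [0.298, 0.955, -0.0], [-0.002, 0.0, -1.0]]
ft_force: [-1.0, -1.0, 11.6]
grip_width: 49.0
grasp_force: 60.6
```

arm_command(rotation=[[0, 0, 0], [0, 0, 0], [0, 0, 0], [0, 0, 0], [0, 0, -5], [0, 0, -12], [0, 0, -19], [0, 0, -26], [0, 0, -31.9], [0, 0, -31.9]], translation=[[0, 0, 0], [0, 0, -20], [0, 0, -65], [0, 0, -110], [0, 0, -150], [-15, -45, -160], [-33, -95, -160], [-52, -145, -160], [-70, -195, -160], [-70, -195, -160]], gripper=[45, 45, 45, 45, 45, 45, 45, 45, 45, 45])

```text
clock: 10.25
tcp_pos: [506.1, -230.0, 167.4]
ee_rot: [[-0.968, -0.25, 0.002], [-0.25, 0.968, -0.001], [-0.001, -0.002, -1.0]]
ft_force: [-1.1, 0.7, -2.0]
grip_width: 49.3
grasp_force: 62.8
```

```bash
python3 - <<'E'
from h import *
togo(533.2,-264.3,140,104.5);print(get_state()['grip_width'])
E
```

```text
shift [-17.6 -39.9  27.5] toolz turn -0.0 j6 -2.3 tilt [ 0.0015 -0.0013 -1.    ] tcp [ 506.1 -230.   167.4]
49.26621703677824
```

arm_command(rotation=[[0, 0, 0], [0, 0, 0], [0, 0, 0], [0, 0, 0], [0, 0, 0]], translation=[[-17.5, -40, 5], [-17.5, -40, 27], [-17.5, -40, 45], [-17.5, -40, 45], [-17.5, -40, 45]], gripper=[45, 45, 45, 45, 45])

```text
clock: 10.88
tcp_pos: [533.0, -260.5, 122.3]
ee_rot: [[-0.968, -0.252, 0.0], [-0.252, 0.968, -0.0], [-0.0, -0.0, -1.0]]
ft_force: [-0.2, -0.0, -1.0]
grip_width: 49.4
grasp_force: 63.0
```

```bash
python3 - <<'E'
from h import *
togo(533.2,-264.3,87.8,104.5)
snap('scene','s4')
a=cv2.imread('pics/s4.png')
cv2.imwrite('pics/c6.png',cv2.resize(a[110:190,185:265],None,fx=7,fy=7,interpolation=cv2.INTER_CUBIC))
E
```

```text
shift [ 0.8 -3.7 34.5] toolz turn 0.1 j6 -2.33 tilt [ 2.e-04 -1.e-04 -1.e+00] tcp [ 533.  -260.5  122.3]
```

View pics/c6.png

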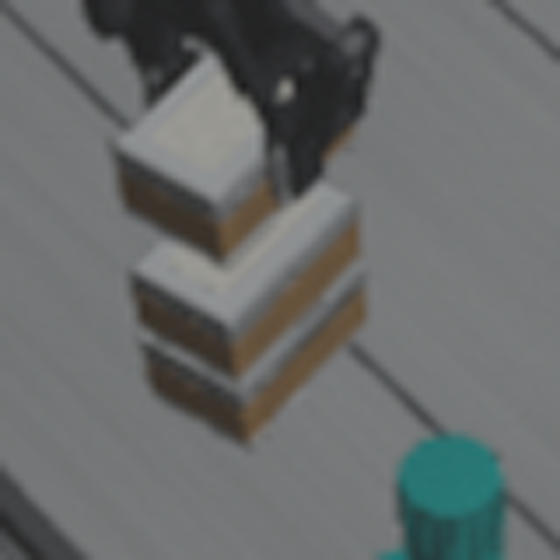

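Held tin_b's brown upper corners are at (117,160) and (215,212). The one below has (135,282), (232,330) and (358,218).

```bash
python3 - <<'E'
from h import *
f=lambda c,x,y:[(x+(u+.5)/7-.5,y+(v+.5)/7-.5) for u,v in c]
A=px2w('s4',f([(117,155),(215,208),(222,258)],185,110),[0]) if 0 else None
t=122.3-7.9
print('held',px2w('s4',f([(117,157),(215,210)],185,110),t+32).round(1),px2w('s4',f([(222,258)],185,110),t).round(1))
print('a',px2w('s4',f([(135,282),(232,330)],185,110),72).round(1),px2w('s4',f([(238,376)],185,110),40).round(1))
E
```

```text
held [[ 578.8 -274.3  146.4]
 [ 566.3 -229.1  146.4]] [[ 564.4 -232.8  114.4]]
a [[ 579.5 -277.3   72. ]
 [ 565.  -232.9   72. ]] [[ 563.9 -235.7   40. ]]
```

The images and the arm's measured pose both call for about -3.5 mm in y. Lowering now.

arm_command(rotation=[[0, 0, 0], [0, 0, 0], [0, 0, 0], [0, 0, 0], [0, 0, 0], [0, 0, 0], [0, 0, 0], [0, 0, 0]], translation=[[0.8, -3.5, 10], [0.8, -3.5, 20], [0.8, -3.5, 28], [0.8, -3.5, 32], [0.8, -3.5, 34], [0.8, -3.5, 35], [0.8, -3.5, 35], [0.8, -3.5, 35]], gripper=[45, 45, 45, 45, 45, 45, 45, 45])

```text
clock: 11.92
tcp_pos: [532.8, -264.4, 87.9]
ee_rot: [[-0.968, -0.251, -0.0], [-0.251, 0.968, -0.0], [0.0, -0.0, -1.0]]
ft_force: [-6.4, 3.6, 19.2]
grip_width: 49.1
grasp_force: 65.3
```

arm_command(rotation=[[0, 0, 0], [0, 0, 0], [0, 0, 0], [0, 0, 0], [0, 0, 0], [0, 0, 0], [0, 0, 0], [0, 0, 0], [0, 0, 0], [0, 0, 0]], translation=[[0, 0, 0], [0, 0, 0], [0, 0, 0], [0, 0, 0], [0, 0, -10], [0, 0, -45], [0, 0, -85], [0, 0, -110], [0, 40, -120], [0, 90, -120]], gripper=[45, 85, 85, 85, 85, 85, 85, 85, 85, 85])

```text
clock: 13.18
tcp_pos: [510.8, -177.3, 208.3]
ee_rot: [[-0.968, -0.25, 0.002], [-0.25, 0.968, -0.001], [-0.002, -0.002, -1.0]]
ft_force: [0.3, 1.5, 0.3]
grip_width: 85.1
grasp_force: 0.0
```

```bash
python3 - <<'E'
from h import *
snap('scene','s5')
a=cv2.imread('pics/s5.png')
cv2.imwrite('pics/c7.png',np.hstack([cv2.resize(a[i:i+80,j:j+64],None,fx=6,fy=6,interpolation=cv2.INTER_CUBIC) for i,j in((120,200),(190,280))]))
c=px2w('scene0',[(311,212)],122)[0];print(c)
togo(518,90.5,180,90)
E
```

```text
[516.62646246  89.91939812 122.        ]
shift [-75.7 251.3  28.1] toolz turn 14.5 j6 -2.21 tilt [-0.0012  0.002  -1.    ] tcp [ 507.8 -171.8  207.6]
```

View pics/c7.png

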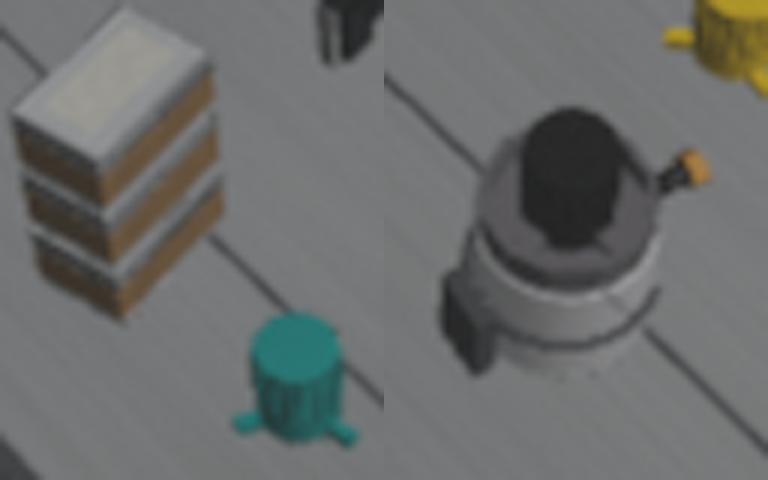

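The three-tin column is in line on every edge. The cap's top centre is at crop (571,147), which agrees with (518,91). Now over the mister.

arm_command(rotation=[[0, 0, 8], [0, 0, 17], [0, 0, 26], [0, 0, 35], [0, 0, 44], [0, 0, 53], [0, 0, 59.5], [0, 0, 59.5], [0, 0, 59.5], [0, 0, 59.5]], translation=[[-13, 43, 0], [-27, 90, 0], [-41, 140, 0], [-55, 190, 0], [-69, 237, 5], [-75, 257, 15], [-75, 257.5, 25], [-75, 257.5, 28], [-75, 257.5, 28], [-75, 257.5, 28]], gripper=[85, 85, 85, 85, 85, 85, 85, 85, 85, 85])

```text
clock: 14.48
tcp_pos: [518.5, 90.3, 179.3]
ee_rot: [[-0.708, 0.706, 0.001], [0.706, 0.708, 0.0], [-0.0, 0.0, -1.0]]
ft_force: [-0.4, 0.1, 0.1]
grip_width: 84.9
grasp_force: 0.0
```

```bash
python3 - <<'E'
from h import *
togo(518.5,91,93,45);print(get_state()['wrist_torque'])
E
```

```text
shift [ 0.5  0.4 86.3] toolz turn 0.1 j6 -0.67 tilt [ 6.e-04  0.e+00 -1.e+00] tcp [518.5  90.3 179.3]
[-0.01975034  0.01543985  0.01966096]
```

arm_command(rotation=[[0, 0, 0], [0, 0, 0], [0, 0, 0], [0, 0, 0], [0, 0, 0], [0, 0, 0], [0, 0, 0], [0, 0, 0], [0, 0, 0], [0, 0, 0]], translation=[[0.5, 0.4, 35], [0.5, 0.4, 65], [0.5, 0.4, 80], [0.5, 0.4, 86], [0.5, 0.4, 86], [0.5, 0.4, 86], [0.5, 0.4, 86], [0.5, 0.4, 86], [0.5, 0.4, 86], [0.5, 0.4, 86]], gripper=[85, 85, 85, 85, 85, 50, 38, 38, 38, 38])

```text
clock: 15.72
tcp_pos: [519.3, 91.7, 93.6]
ee_rot: [[-0.708, 0.706, 0.002], [0.706, 0.708, 0.001], [-0.001, 0.002, -1.0]]
ft_force: [2.1, 3.4, 5.5]
grip_width: 38.9
grasp_force: 42.3
```

```bash
python3 - <<'E'
from h import *
s=get_state();print(s['wrist_torque'],s['ft_force'],s['grip_width'],s['grasp_force'])
E
```

```text
[ 0.58124736 -0.18760408  0.01388119] [2.06038572 3.37909749 5.5462694 ] 38.94494986078953 42.347522377967834
```

Commanding an opening near the cap's own width gives a softer grip, so I'll ease it to about 25 N. Then I'll try one direction gently.

arm_command(rotation=[[0, 0, 0], [0, 0, 0], [0, 0, 2], [0, 0, 4], [0, 0, 6], [0, 0, 8], [0, 0, 8]], translation=[[0, 0, 0], [0, 0, 0], [0, 0, 0], [0, 0, 0], [0, 0, 0], [0, 0, 0], [0, 0, 0]], gripper=[38.5, 38.5, 38.5, 38.5, 38.5, 38.5, 38.5])

```text
clock: 16.6
tcp_pos: [520.2, 92.4, 93.8]
ee_rot: [[-0.602, 0.798, 0.004], [0.798, 0.602, 0.001], [-0.001, 0.004, -1.0]]
ft_force: [4.8, 11.0, 4.0]
grip_width: 39.1
grasp_force: 42.1
```

```bash
cat > t.py <<'E'
from h import *
s=get_state();R=s['ee_rot'];print('T',s['wrist_torque'].round(3),'F',s['ft_force'].round(1),s['grip_width'].round(2),s['grasp_force'].round(1),'yaw',np.degrees(np.arctan2(R[1,1],R[0,1])).round(1),s['tcp_pos'].round(1))
E
python3 t.py
```

```text
Traceback (most recent call last):
  File "t.py", line 2, in <module>
    s=get_state();R=s['ee_rot'];print('T',s['wrist_torque'].round(3),'F',s['ft_force'].round(1),s['grip_width'].round(2),s['grasp_force'].round(1),'yaw',np.degrees(np.arctan2(R[1,1],R[0,1])).round(1),s['tcp_pos'].round(1))
                                                                                                ^^^^^^^^^^^^^^^^^^^^^
AttributeError: 'float' object has no attribute 'round'
```

```bash
sed -i "s/s\['grip_width'\].round(2),s\['grasp_force'\].round(1)/s['grip_width'],s['grasp_force']/" t.py; python3 t.py
```

```text
T [ 2.211 -0.916  0.244] F [ 4.8 11.   4. ] 39.07933628763107 42.12873101234436 yaw 37.0 [520.2  92.4  93.8]
```

arm_command(rotation=[[0, 0, 0], [0, 0, 0], [0, 0, 0], [0, 0, 2], [0, 0, 4], [0, 0, 4]], translation=[[0.4, 1, 0], [0.7, 2, 0], [0.7, 2, 0], [0.7, 2, 0], [0.7, 2, 0], [0.7, 2, 0]], gripper=[38.7, 38.7, 38.7, 38.7, 38.7, 38.7])

```text
clock: 17.35
tcp_pos: [520.8, 93.8, 93.7]
ee_rot: [[-0.545, 0.838, 0.003], [0.838, 0.545, 0.001], [-0.001, 0.003, -1.0]]
ft_force: [3.0, 8.4, 6.3]
grip_width: 38.9
grasp_force: 42.2
```

```bash
python3 t.py
```

```text
T [ 1.515 -0.495  0.548] F [3.  8.4 6.3] 38.94025374616927 42.182119488716125 yaw 33.0 [520.8  93.8  93.7]
```

At 12° the twist has reached 0.55 N m, so that is the wrong way. I'll turn the other way.

arm_command(rotation=[[0, 0, -4], [0, 0, -8], [0, 0, -12], [0, 0, -17], [0, 0, -22], [0, 0, -27], [0, 0, -32], [0, 0, -37], [0, 0, -42], [0, 0, -42]], translation=[[0.3, 0.5, 0], [0.5, 0.8, 0], [0.5, 0.8, 0], [0.5, 0.8, 0], [0.5, 0.8, 0], [0.5, 0.8, 0], [0.5, 0.8, 0], [0.5, 0.8, 0], [0.5, 0.8, 0], [0.5, 0.8, 0]], gripper=[38.7, 38.7, 38.7, 38.7, 38.7, 38.7, 38.7, 38.7, 38.7, 38.7])

```text
clock: 18.6
tcp_pos: [520.3, 94.0, 93.5]
ee_rot: [[-0.967, 0.256, 0.001], [0.256, 0.967, 0.0], [-0.001, 0.0, -1.0]]
ft_force: [-0.7, -0.6, 8.4]
grip_width: 39.3
grasp_force: 42.4
```

```bash
python3 t.py
```

```text
T [-0.173  0.137  0.045] F [-0.7 -0.6  8.4] 39.28731999085998 42.42064654827118 yaw 75.1 [520.3  94.   93.5]
```

Free past 30°, with almost no twist, so this is the loosening direction. Continuing towards 70°.

arm_command(rotation=[[0, 0, -5], [0, 0, -10], [0, 0, -15], [0, 0, -20], [0, 0, -25], [0, 0, -30], [0, 0, -34], [0, 0, -38], [0, 0, -40], [0, 0, -40]], translation=[[0, 0, 0], [0, 0, 0], [0, 0, 0], [0, 0, 0], [0, 0, 0], [0, 0, 0], [0, 0, 0], [0, 0, 0], [0, 0, 0], [0, 0, 0]], gripper=[38.7, 38.7, 38.7, 38.7, 38.7, 38.7, 38.7, 38.7, 38.7, 38.7])

```text
clock: 19.85
tcp_pos: [520.3, 94.0, 93.5]
ee_rot: [[-0.906, -0.424, 0.001], [-0.424, 0.906, 0.0], [-0.001, -0.0, -1.0]]
ft_force: [-1.2, 0.6, 10.0]
grip_width: 38.8
grasp_force: 42.4
```

```bash
python3 t.py
```

```text
T [0.091 0.141 0.04 ] F [-1.2  0.6 10. ] 38.79574894955922 42.44379222393036 yaw 115.1 [520.3  94.   93.5]
```

arm_command(rotation=[[0, 0, 0], [0, 0, 0], [0, 0, 0], [0, 0, 0]], translation=[[0, 0, -1], [0, 0, -2], [0, 0, -3], [0, 0, -4]], gripper=[38, 38, 38, 38])

```text
clock: 20.35
tcp_pos: [519.7, 93.9, 96.8]
ee_rot: [[-0.906, -0.423, -0.0], [-0.423, 0.906, -0.0], [0.0, 0.0, -1.0]]
ft_force: [-0.2, 0.0, -1.1]
grip_width: 38.9
grasp_force: 42.3
```

```bash
python3 t.py
```

```text
T [0.075 0.033 0.005] F [-0.2  0.  -1.1] 38.93185492787088 42.274412512779236 yaw 115.1 [519.7  93.9  96.8]
```

The cap comes up with only its weight on the wrist. Lifting to 100 mm.

arm_command(rotation=[[0, 0, 0], [0, 0, 0], [0, 0, 0], [0, 0, 0], [0, 0, 0], [0, 0, 0], [0, 0, 0], [0, 0, 0], [0, 0, 0], [0, 0, 0]], translation=[[0, 0, -8], [0, 0, -20], [0, 0, -35], [0, 0, -50], [0, 0, -65], [0, 0, -80], [0, 0, -90], [0, 0, -95], [0, 0, -96], [0, 0, -96]], gripper=[38, 38, 38, 38, 38, 38, 38, 38, 38, 38])

```text
clock: 21.6
tcp_pos: [519.6, 93.9, 192.5]
ee_rot: [[-0.906, -0.424, -0.001], [-0.424, 0.906, -0.0], [0.001, 0.0, -1.0]]
ft_force: [1.1, 0.7, -0.6]
grip_width: 38.8
grasp_force: 42.3
```

arm_command(rotation=[[0, 0, 0], [0, 0, 0], [0, 0, 0], [0, 0, 0]], translation=[[0, 0, 0], [0, 0, 0], [0, 0, 0], [0, 0, 0]], gripper=[38, 38, 38, 38])

```text
clock: 22.1
tcp_pos: [519.7, 93.9, 192.7]
ee_rot: [[-0.906, -0.424, -0.0], [-0.424, 0.906, -0.0], [0.0, 0.0, -1.0]]
ft_force: [-0.4, -1.0, -0.5]
grip_width: 38.8
grasp_force: 42.3
```

```bash
python3 t.py; python3 - <<'E'
from h import *
snap('scene','s6')
a=cv2.imread('pics/s6.png')
cv2.imwrite('pics/c8.png',cv2.resize(a[110:270,195:365],None,fx=3.7,fy=3.7,interpolation=cv2.INTER_CUBIC))
E
```

```text
T [ 0.005 -0.061  0.007] F [-0.4 -1.  -0.5] 38.78633790739598 42.29781925678253 yaw 115.1 [519.7  93.9 192.7]
```

View pics/c8.png

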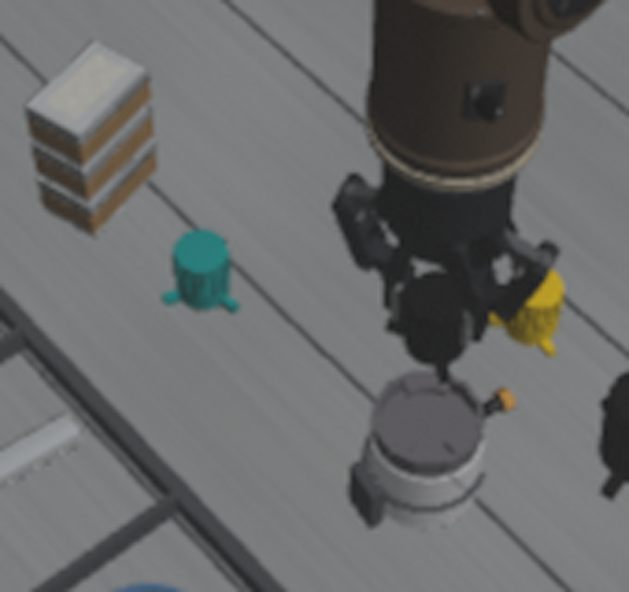

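The cap at (435,320) hangs upright in the gripper over the open collar at (428,420), and the tin column at (92,135) is straight.

```bash
python3 -c "
from cell import workorder
print(workorder.close_job())"
```

```text
the job is handed in; nothing more can be done
None
```

The job is handed in with no verdict returned: both tins stand in line on the third, and the cap is off and held upright in the gripper about 10 cm above its seat over the mister. I never moved near the slots, and the grip was about 42 N rather than the advised 20 to 30 N.

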